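Seat the reference probe in a clear well of the dry-block calibrator

TASK

Take the reference temperature probe from its stand and push it straight down into a well of the dry-block calibrator, firmly but gently (never over 35 N), until it bottoms. Scale blocks some wells: if the dark ring on the shaft is still standing clear above the block's face when the probe bottoms, pull it out and try another well. Leave the probe pressed home in a well that lets the ring come down to the face, let go of it, and do not disturb the other things on the bench.

Things in the scene. Friction and masses are not known exactly. Their poses are not given: they have to be found in the camera images.
- block: Dry-block calibrator, fixed: grey square housing 132 x 132 mm, in its top a plain metal block 110 x 110 mm whose face is 75 mm above the bench. Origin: centre of its underside, z up; blank display on its -x side. Three like round wells of 13.5 mm open in the face, in a triangle, 32 mm from its centre. At least one well is clear; which one cannot be seen and changes every time.
- well_1 (a point): Centre of the mouth of the first well, level with the block's face, on the block's +y side. Each well: clear, it is 60 mm deep; blocked by scale, about 50 mm (rarely up to 54). The bottom is solid in both cases.
- well_2 (a point): Centre of the mouth of the second well, level with the face, on the block's -x -y side. In each well two small sprung steel clips, 12 mm under the face, grip the shaft: a bump of up to about 7 N when the tip spreads them, then a steady drag of 2 to 6 N in and out. The probe does not sink by its own weight.
- well_3 (a point): Centre of the mouth of the third well, level with the face, on the block's +x -y side
- stand: White plastic parking stand, fixed: 56 mm square and 48 mm high on a 72 mm foot, with one loose hole of 15 mm in which the probe stands upright at the start. Origin at the centre of its underside.
- probe: The reference probe, 148.5 mm long, 100 g, loose, upright in the stand at the start. Origin at the tip (its lower end), z along the probe up to the handle. Steel shaft of 12 mm diameter with a chamfered tip (3 mm high), 82 mm long; grey round handle of 22 mm diameter from 82 to 148 mm above the tip; a narrow dark ring round the shaft with its lower edge 60 mm above the tip.
- probe_grip (a point): Centre of the probe's grey handle, on the axis, 115 mm above the tip: the place to grip, about 127 mm above the bench while it stands in the stand. z along the probe, upward.
- probe_ring (a point): Lower edge of the dark ring, on the probe's axis, 60 mm above the tip. At the bottom of a clear well it is level with the block's face; in a blocked well it stays about 10 mm above.
- pipette: Bystander: a pipette lying flat, 263 mm long, 29 mm high, to the right of the calibrator
- amber_bottle: Bystander: a brown reagent bottle, 62 mm across, 135 mm high, behind the task's things
- sample_pot: Bystander: a capped sample pot, 31 mm across, 74 mm high, between calibrator and stand, farther back; origin at its foot
- sample_rack: Bystander: an empty five-place sample rack, 26 x 108 x 55 mm, behind the calibrator
Mind the look-alikes: they are no part of the job. There is more than one size of the probe; the job needs the smaller.

How it is judged:
On the way, in this order (a step that is already met when the one before it is completed fails the run):
1. the probe is drawn clear of the stand, tip more than 20 mm above its top (z of probe in the frame of stand above 0.068 m), for 0.1 s.
2. the probe is pressed home in a clear well: ring level with the face, pushed against the block with over 3 N (z of probe_ring in the frame of block between 0.0725 and 0.077 m and (horizontal distance between probe_ring and well_1 below 0.004 m or horizontal distance between probe_ring and well_2 below 0.004 m or horizontal distance between probe_ring and well_3 below 0.004 m) and angle between probe_ring's own z axis and vertical below 0.1 rad and contact force between probe and block above 3 N), for 0.05 s.
At the end, for the whole second after the job is handed in: The probe stands still and upright (within 0.1 rad) in one of the wells, on its axis within 4 mm, the lower edge of the dark ring between 2.5 mm below and 2 mm above the block's face, having been pressed home there with more than 3 N (z of probe_ring in the frame of block between 0.0725 and 0.077 m and (horizontal distance between probe_ring and well_1 below 0.004 m or horizontal distance between probe_ring and well_2 below 0.004 m or horizontal distance between probe_ring and well_3 below 0.004 m) and angle between probe_ring's own z axis and vertical below 0.1 rad and linear speed of probe below 0.02 m/s); the robot touches nothing.
It fails at once if the probe is pushed against the calibrator with more than 35 N (contact force between probe and block above 35 N).
It fails at once if the pipette is moved by more than 25 mm (distance of pipette from where it was at the start of the episode above 0.025 m).
It fails at once if the amber bottle is moved by more than 25 mm (distance of amber_bottle from where it was at the start of the episode above 0.025 m).
It fails at once if the sample pot is moved by more than 25 mm (distance of sample_pot from where it was at the start of the episode above 0.025 m).
It fails at once if the sample rack is moved by more than 25 mm (distance of sample_rack from where it was at the start of the episode above 0.025 m).
It also fails if it takes over 72 s, if anything falls off the work surface, if the arm or the gripper's body presses on something with over 40 N, if the wrist force passes 120 N, or if a joint passes its speed limit or range.

ROBOT

A 6-joint arm with a two-finger parallel gripper is mounted at the origin on a cart in front of the work surface, level with it; the furniture and walls round the work are solid. World frame = base frame: x ahead of the robot, y to its left, z up, the work surface at z = 0. Lengths are in m, angles in rad, forces in N, time in s.
With the tool pointing down it reaches from about 0.375 to 0.9 m from the base axis. Payload 3.1 kg.
Tool frame: the origin (TCP) lies on the centre line of the jaws, within the pads' length; the fingertips stand robot.tip_reach ahead of it and the grasp point (between the pads) is the TCP (robot.tip_reach is the distance from the TCP to the fingertips, in m); z points along the fingers, y is the direction in which the jaws open and shut (so a half turn about z gives the same grasp; the last joint's range is limited). The gripper opens to 87 mm and grips with 3 to 60 N. Pads are 19 mm wide; open, the fingers measure 117 mm over their backs; the gripper's body (75 mm by 190 mm) begins 51 mm behind the grasp point.
Start: joints at [-1.327, 0.527, 1.433, -0, 1.181, -0.178], TCP at [0.256, -0.57, 0.242] pointing down, gripper open.
Joint ranges: [-3.08, 3.08], [-0.75, 2.2], [0.22, 2.44], [-1.43, 4.57], [0, 2.65], [-2.85, 2.85]. Speed limits (rad/s): [2.79, 2.79, 3.14, 3.14, 3.14, 3.14].

INTERFACE

Orientations are given as a unit quaternion [x, y, z, w].
In Python, from rig import telemetry, viewer, robot gives the robot as it stands. The module is installed in compiled form; this text tells all that it offers.
- The arm moves only by the tool step_arm, never from a script. Its argument "targets" is a list of rows, each an object of numbers: "dx", "dy", "dz": the shift along the tool's x, y, z in m; "rx", "ry", "rz": the turn, a rotation vector about the tool's x, y, z in degrees. In form: [{"dx": .., "dy": .., "dz": .., "rx": .., "ry": .., "rz": ..}, ...]. A call has exactly 5 rows; each row is the pose to reach, as a shift and turn from the pose measured when the call began, along the tool's axes at that moment; what a row does not reach only later rows make up. A row lasts 1/8 s, in which the tool goes at most 62.5 mm and 10.7 degrees, less where a joint would pass 70% of its speed; a pose out of reach is approached as far as the arm can. A call with a gripper value outside its range is refused whole. "gripper" is the opening, from 0 (shut) to 1 (fully open), set as the call begins (left out, the last holds). The fingers move at their own pace and stop on an object; "force" is the grip in N (left out, the last holds). Time passes only in rows, so rows that repeat a pose let the fingers close, or fill a call up. It gives the time, the measured TCP pose, the force and the opening at its end, in the units of the state.
- telemetry.get_obs(): the state, without advancing time (a new reading comes with each control period).
- viewer.camera(name): name is "scene" or "side" or "wrist"; returns a dict with "img" (384x512x3 uint8, blue, green, red), "depth" (384x512 float32, m along the optical axis (not along the pixel's ray), 0 where there is no reading), "K" (3x3 intrinsics, pixels), "R" (3x3) and "t" (3): a world point X has camera coordinates R X + t. Camera axes: x right, y down, z forward; pixel columns grow to the right and rows downward; lengths in m; the calibration is good to about 2 mm. A picture is of the moment at which its call begins.
- robot.hand_in(): hands the job in, once; it reports no verdict.
The state is a dict: "time": time; "q": joint angles; "joint_velocities": joint speeds; "joint_torque": joint torques, N m; "position": TCP position; "tool_rot": TCP orientation; "ft_force": force on the tool from outside, world axes, zero at the start; "moment": the same for the moment, N m; "grip_width": finger opening in m.
Only numpy, scipy, OpenCV 4.12 (cv2) and the standard library are available. Lean on these libraries where they do the work, as an engineer would, in place of code of your own. Each camera call takes 0.05 s, during which the arm holds its last target.

## Working session

There is one attempt and no reset: what is moved stays moved. The work goes in short steps, Python scripts to look and compute and a tool call to move; the robot and the scene stay as the last step left them, time stands still between calls to the robot, and variables do not carry over. Pictures are saved under pics/ and viewed, and the job is handed in when it is done.

Besides the shell and the picture viewer there is one more tool, called after "Emit:" as name(argument=value, ...), one argument or row to a line, values as JSON. step_arm: Moves the arm, as the interface text tells. Its arguments: {"type":"object","properties":{"targets":{"type":"array"},"gripper":{"type":"number"},"force":{"type":"number"}},"required":["targets"]}

```bash
mkdir -p pics
cat > h.py <<'E'
import numpy as np, cv2
from rig import telemetry, viewer, robot
def ray(c,u,v):
    d=np.linalg.inv(c['K'])@np.array([u,v,1.0]); R=c['R']; return -R.T@c['t'], R.T@d
def onplane(c,u,v,z):
    o,d=ray(c,u,v); return o+d*(z-o[2])/d[2]
def pix(c,X):
    p=c['K']@(c['R']@np.array(X)+c['t']); return p[:2]/p[2]
def bydepth(c,u,v):
    o,d=ray(c,u,v); return o+d*float(c['depth'][int(round(v)),int(round(u))])
def tri(c1,p1,c2,p2):
    o1,d1=ray(c1,*p1);o2,d2=ray(c2,*p2);d1/=np.linalg.norm(d1);d2/=np.linalg.norm(d2)
    s=np.linalg.lstsq(np.array([d1,-d2]).T,o2-o1,rcond=None)[0]
    a=o1+s[0]*d1;b=o2+s[1]*d2;return (a+b)/2,np.linalg.norm(a-b)
def grab(n,tag):
    c=viewer.camera(n); np.savez(f'pics/{tag}.npz',**c); cv2.imwrite(f'pics/{tag}.png',c['img']); return c
def load(tag): return dict(np.load(f'pics/{tag}.npz'))
E
python3 - <<'E'
from h import *
for n in('scene','side','wrist'):
    c=grab(n,n+'0'); print(n,(-c['R'].T@c['t']).round(3),c['K'][0,0])
o=telemetry.get_obs()
for k in o: print(k,np.round(o[k],3))
print(robot.tip_reach)
E
```

```text
scene [0.017 0.607 0.627] 384.9978656059972
side [0.186 1.03  0.548] 397.9397804593681
wrist [ 0.328 -0.538  0.383] 298.09765888532496
time 0.15
q [-1.326  0.528  1.434 -0.     1.181 -0.179]
joint_velocities [-0.001 -0.004 -0.004 -0.002 -0.001  0.002]
joint_torque [  0.    -44.043 -17.684   0.063   0.055  -0.   ]
position [ 0.256 -0.569  0.241]
tool_rot [ 0.978  0.21  -0.    -0.001]
ft_force [0.125 0.671 0.184]
moment [-0.026 -0.093  0.032]
grip_width 0.087
0.019
```

View pics/scene0.png

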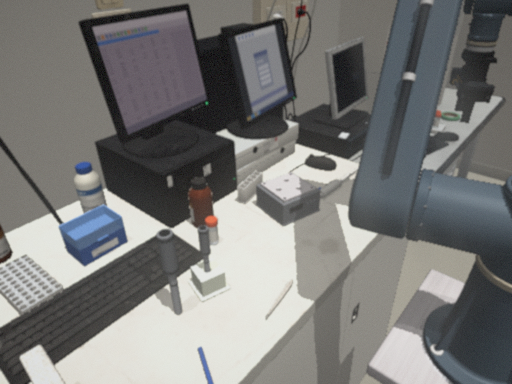

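View pics/side0.png

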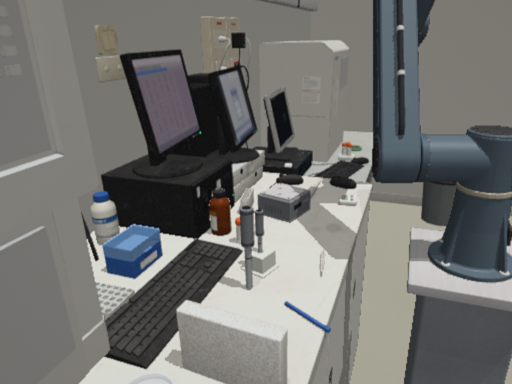

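View pics/wrist0.png

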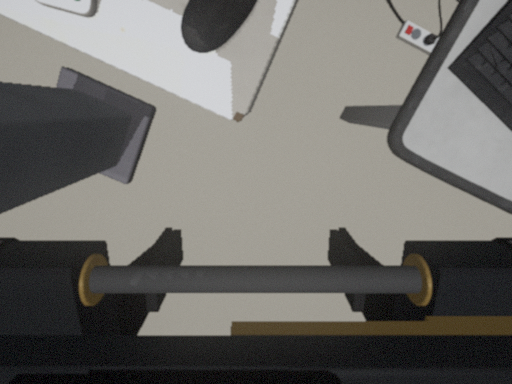

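Run:
```python
from h import *
a=load('scene0');b=load('side0')
A=cv2.resize(a['img'][160:330,140:330],None,fx=4,fy=4,interpolation=cv2.INTER_CUBIC)[:600]
B=cv2.resize(b['img'][170:300,200:330],None,fx=4.5,fy=4.5,interpolation=cv2.INTER_CUBIC)
cv2.imwrite('pics/cA.png',A);cv2.imwrite('pics/cB.png',B)
for n,p in dict(small_top=(204,230),big_top=(165,237),face=(288,188),pot=(212,222)).items(): print(n,bydepth(a,*p).round(3))
```

```text
small_top [0.498 0.212 0.161]
big_top [0.489 0.308 0.207]
face [ 0.545 -0.138  0.076]
pot [0.595 0.104 0.074]
```

View pics/cA.png

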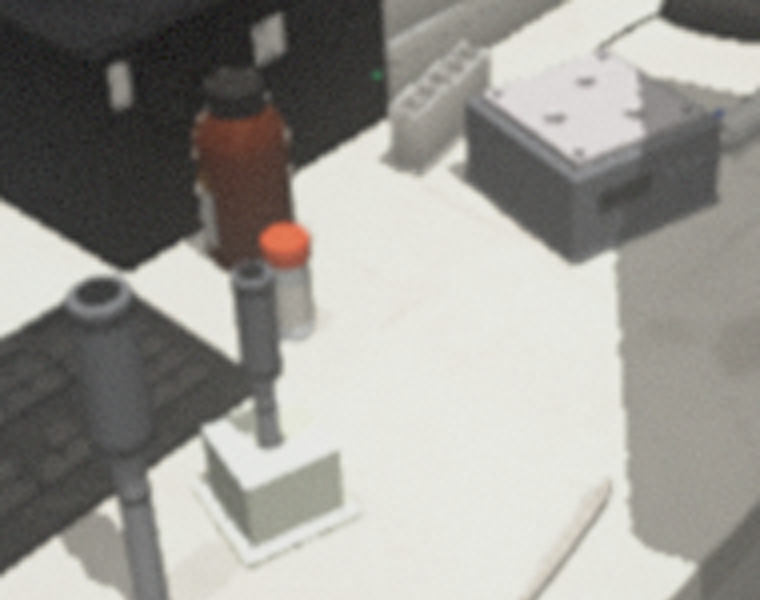

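View pics/cB.png

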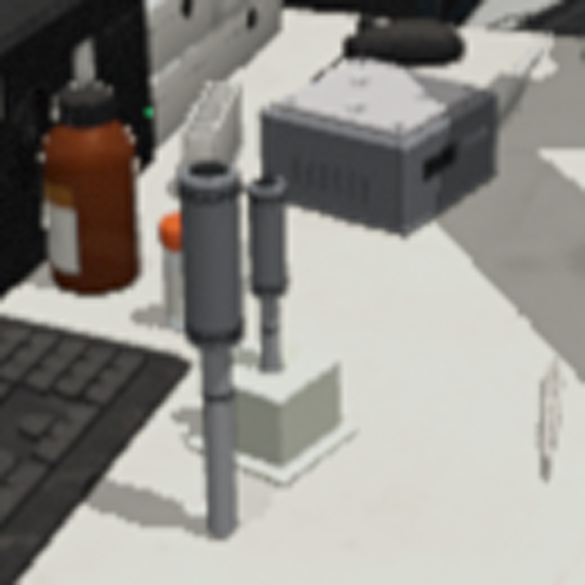

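Candidates: a large probe standing free at scene (165,237)–(175,310), and a small one in the white stand at scene (204,230)–(207,270). The small one fits: its top is at z≈0.16 = 12+148.5 mm and it stands in the stand. The other's top is at 0.207. The crop confirms this. Next I check clearances.

Run:
```python
from h import *
pts=[]
for t in('scene0','side0'):
    c=load(t);d=c['depth'];v,u=np.nonzero(d>0);z=d[v,u]
    P=np.stack([(u-c['K'][0,2])/c['K'][0,0]*z,(v-c['K'][1,2])/c['K'][1,1]*z,z],1)
    pts.append((P-c['t'])@c['R'])
P=np.vstack(pts)
H=np.full((13,18),-1.)
for i in range(13):
    for j in range(18):
        m=(abs(P[:,0]-(.3+.05*i))<.025)&(abs(P[:,1]-(.4-.05*j))<.025)
        if m.sum()>3:H[i,j]=np.percentile(P[m,2],99)
print('y   ',(.4-.05*np.arange(18)).round(2))
for i in range(13):print(round(.3+.05*i,2),(H[i]*1000).astype(int))
```

```text
y    [ 0.4   0.35  0.3   0.25  0.2   0.15  0.1   0.05  0.   -0.05 -0.1  -0.15
 -0.2  -0.25 -0.3  -0.35 -0.4  -0.45]
0.3 [  9   1   2   2   2   1   1   2 506 614 623 620   1  -1  -1   0  -1 525]
0.35 [ 5 10  2  2  9 10 10  2  3  2  2  3  2 17 18  0 15 27]
0.4 [ 2 10  2  2  2  2  2  2  2  3  2  2  2 16 18  0 22 35]
0.45 [ 2  2  2  2 44  2  2  2  2  3  3  3  3  3  3  3  0 33]
0.5 [  2   2 209  49 161   2   2   2   2  69  76  77  77  30  30  29  22  19]
0.55 [    2     2     2    48    50     3     2     3     2    64    77    78
    77 -1000    19     3    24    26]
0.6 [   20    19    19    18    18    18    75     2     2     2    77    78
    77 -1000     3     3    36    38]
0.65 [   23    22    23    23    22    21    97   129     3     3    69    56
     0 -1000     8     7    37    35]
0.7 [ 26  26  26  26  26 160 160 137 145 142 140  56  57   3   3 126   3   3]
0.75 [ 18  19  19  19  18 176 177 178 178 177 177 119 308 272 248 217 197 120]
0.8 [  2  83  83  84 357 351 306 272 254 189 178 438 448 448 447 417 387 360]
0.85 [  2  84  84  84 517 518 518 518 486 447 412 390 443 414 448 449 450 450]
0.9 [  306   228    45 -1000     2   176   191   520   521   520   520   518
   387   386   383   383   308 -1000]
```

Emit:
step_arm(
  targets=[
    {"dx": 0.04,"dy": -0.022,"dz": -0.02,"rz": -8},
    {"dx": 0.08,"dy": -0.045,"dz": -0.04,"rz": -16},
    {"dx": 0.12,"dy": -0.067,"dz": -0.06,"rz": -24},
    {"dx": 0.16,"dy": -0.09,"dz": -0.08,"rz": -32},
    {"dx": 0.2,"dy": -0.112,"dz": -0.1,"rz": -40},
  ],
  gripper=1,
)

```text
invalid input
```

```bash
cat >> h.py <<'E'
from scipy.spatial.transform import Rotation as Ro
def plan(X,yaw=None,o=None):
    """print shift in tool axes & turn to world X, tool down with tool-x yaw (deg)"""
    o=o or telemetry.get_obs(); R=Ro.from_quat(o['tool_rot']); Rm=R.as_matrix()
    y=np.degrees(np.arctan2(Rm[1,0],Rm[0,0])) if yaw is None else yaw
    T=Ro.from_euler('z',y,degrees=True)*Ro.from_euler('x',180,degrees=True)
    print('t',round(o['time'],2),'pos',np.round(o['position'],4),'yaw',np.degrees(np.arctan2(Rm[1,0],Rm[0,0])).round(2),'zaxis',Rm[:,2].round(4),'F',np.round(o['ft_force'],2),'w',round(o['grip_width'],4))
    print('d',(Rm.T@(np.array(X)-o['position'])).round(4),'r',np.degrees((R.inv()*T).as_rotvec()).round(2))
E
python3 - <<'E'
from h import *
plan([.53,-.2,.34],90)
E
```

```text
t 0.15 pos [ 0.2563 -0.5694  0.2408] yaw 24.23 zaxis [-4.0e-04  1.6e-03 -1.0e+00] F [0.12 0.67 0.18] w 0.0872
d [ 0.4012 -0.2248 -0.0987] r [ -0.08  -0.07 -65.77]
```

Emit:
step_arm(
  targets=[
    {"dx": 0.04,"dy": -0.022,"dz": -0.02,"rx": 0,"ry": 0,"rz": -8},
    {"dx": 0.08,"dy": -0.045,"dz": -0.04,"rx": 0,"ry": 0,"rz": -16},
    {"dx": 0.12,"dy": -0.067,"dz": -0.06,"rx": 0,"ry": 0,"rz": -24},
    {"dx": 0.16,"dy": -0.09,"dz": -0.08,"rx": 0,"ry": 0,"rz": -32},
    {"dx": 0.2,"dy": -0.112,"dz": -0.1,"rx": 0,"ry": 0,"rz": -40},
  ],
  gripper=1.0,
  force=20,
)

```text
time: 0.78
position: [0.3934, -0.3839, 0.3414]
tool_rot: [0.846, 0.533, 0.0, -0.001]
ft_force: [0.1, -0.1, 0.3]
grip_width: 0.087
```

Run:
```python
from h import *
plan([.53,-.2,.34],90)
```

```text
t 0.78 pos [ 0.3934 -0.3839  0.3414] yaw 64.48 zaxis [-7.0e-04  2.2e-03 -1.0e+00] F [ 0.05 -0.11  0.34] w 0.087
d [0.2248 0.0441 0.0017] r [ -0.07  -0.12 -25.52]
```

Emit:
step_arm(
  targets=[
    {"dx": 0.055,"dy": 0.011,"dz": 0,"rx": 0,"ry": 0,"rz": -6.5},
    {"dx": 0.11,"dy": 0.022,"dz": 0,"rx": 0,"ry": 0,"rz": -13},
    {"dx": 0.165,"dy": 0.033,"dz": 0,"rx": 0,"ry": 0,"rz": -19},
    {"dx": 0.225,"dy": 0.044,"dz": 0,"rx": 0,"ry": 0,"rz": -25.5},
    {"dx": 0.225,"dy": 0.044,"dz": 0,"rx": 0,"ry": 0,"rz": -25.5},
  ],
)

```text
time: 1.4
position: [0.5316, -0.1959, 0.3414]
tool_rot: [0.705, 0.709, 0.001, -0.001]
ft_force: [-1.1, -0.2, 0.6]
grip_width: 0.0873
```

Run:
```python
from h import *
c=grab('wrist','w1'); print((-c['R'].T@c['t']).round(3),c['R'].round(3))
plan([.5,.11,.34],90)
```

```text
[ 0.532 -0.119  0.484] [[ 1.     0.006 -0.002]
 [ 0.007 -0.96   0.282]
 [ 0.    -0.282 -0.96 ]]
t 1.45 pos [ 0.5306 -0.1979  0.3413] yaw 90.19 zaxis [-0.0016  0.0022 -1.    ] F [ 0.36  0.27 -0.12] w 0.0869
d [ 0.308  -0.0296  0.002 ] r [-0.09 -0.13  0.19]
```

View pics/w1.png

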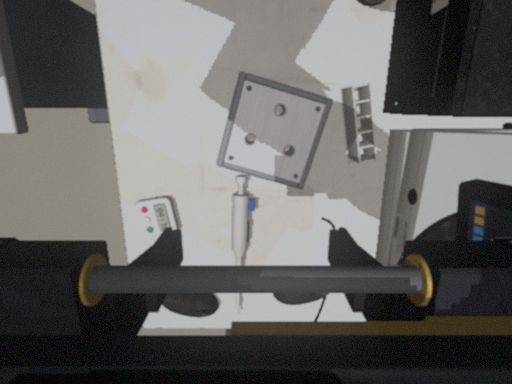

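The picture shows the block at (275,130). Its wells are at about (281,110), (251,139) and (288,150), with small screws at the corners.

```bash
cat >> h.py <<'E'
def wells(c,guess,r=9):
    g=cv2.cvtColor(c['img'],cv2.COLOR_BGR2GRAY).astype(float); out=[]
    for u,v in guess:
        for _ in range(3):
            yy,xx=np.mgrid[int(v)-r:int(v)+r+1,int(u)-r:int(u)+r+1]
            p=g[yy,xx]; base=np.median(p); w=np.clip(base-p-0.25*(base-p.min()),0,None)
            w[(xx-u)**2+(yy-v)**2>r*r]=0
            u,v=(w*xx).sum()/w.sum(),(w*yy).sum()/w.sum()
        out.append((u,v))
    return out
E
python3 - <<'E'
from h import *
c=load('w1')
cv2.imwrite('pics/w1c.png',cv2.resize(c['img'][60:200,205:345],None,fx=4.2,fy=4.2,interpolation=cv2.INTER_CUBIC))
for p in [(265,125),(245,165),(300,120)]: print('face',bydepth(c,*p).round(4))
W=wells(c,[(280,110),(251,139),(288,150)]); print(np.round(W,1))
X=[onplane(c,*p,.075) for p in W]; print(np.round(X,4))
m=np.mean(X,0);print('ctr',m.round(4),[np.linalg.norm(x-m).round(4) for x in X])
E
```

```text
face [ 0.5448 -0.1402  0.0731]
face [ 0.5178 -0.1947  0.073 ]
face [ 0.5912 -0.1333  0.0752]
[[281.9 109.2]
 [249.4 139.5]
 [289.6 151.1]]
[[ 0.5667 -0.1197  0.075 ]
 [ 0.5239 -0.1593  0.075 ]
 [ 0.5789 -0.1746  0.075 ]]
ctr [ 0.5565 -0.1512  0.075 ] [np.float64(0.0331), np.float64(0.0336), np.float64(0.0324)]
```

View pics/w1c.png

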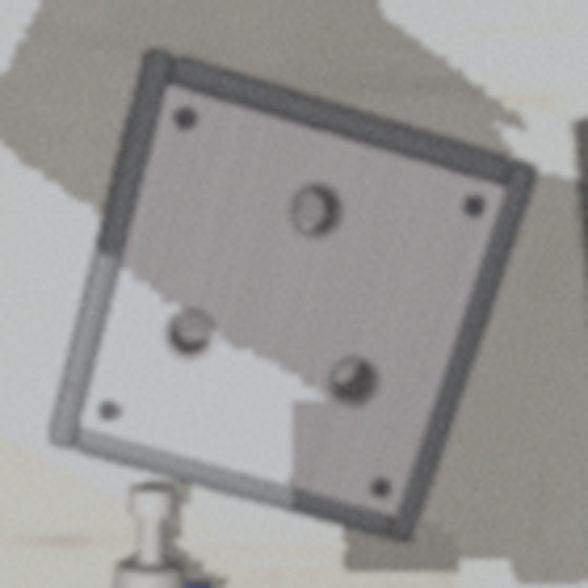

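Emit:
step_arm(
  targets=[
    {"dx": 0.061,"dy": -0.006,"dz": 0,"rx": 0,"ry": 0,"rz": 0},
    {"dx": 0.123,"dy": -0.012,"dz": 0,"rx": 0,"ry": 0,"rz": 0},
    {"dx": 0.184,"dy": -0.018,"dz": 0,"rx": 0,"ry": 0,"rz": 0},
    {"dx": 0.24,"dy": -0.03,"dz": 0,"rx": 0,"ry": 0,"rz": 0},
    {"dx": 0.24,"dy": -0.03,"dz": 0,"rx": 0,"ry": 0,"rz": 0},
  ],
)

```text
time: 2.08
position: [0.498, 0.0438, 0.3418]
tool_rot: [0.705, 0.709, -0.0, -0.002]
ft_force: [-0.2, -0.6, -0.5]
grip_width: 0.0874
```

Run:
```python
from h import *
c=grab('wrist','w2'); print((-c['R'].T@c['t']).round(3))
plan([.5,.21,.34],90)
```

```text
[0.499 0.121 0.484]
t 2.12 pos [0.4991 0.042  0.342 ] yaw 90.26 zaxis [-0.0018  0.0013 -1.    ] F [0.61 0.28 0.69] w 0.0867
d [0.168  0.0017 0.0022] r [-0.1  -0.07  0.26]
```

View pics/w2.png

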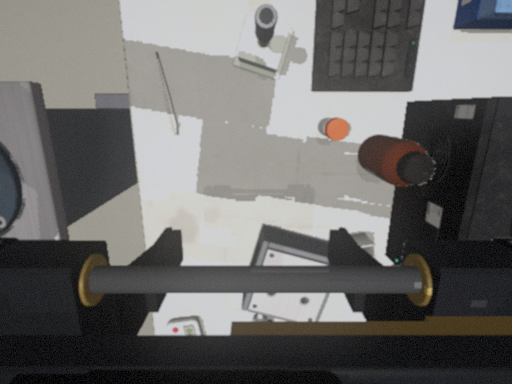

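w2 shows the probe top at (265,15), the stand at (263,50), the pot at (337,129) and the bottle at (410,165). I'll take one more view straight above the probe.

Emit:
step_arm(
  targets=[
    {"dx": 0.05,"dy": 0,"dz": 0,"rx": 0,"ry": 0,"rz": 0},
    {"dx": 0.1,"dy": 0,"dz": 0,"rx": 0,"ry": 0,"rz": 0},
    {"dx": 0.1,"dy": 0,"dz": 0,"rx": 0,"ry": 0,"rz": 0},
    {"dx": 0.1,"dy": 0,"dz": 0,"rx": 0,"ry": 0,"rz": 0},
    {"dx": 0.1,"dy": 0,"dz": 0,"rx": 0,"ry": 0,"rz": 0},
  ],
)

```text
time: 2.75
position: [0.4991, 0.14, 0.342]
tool_rot: [0.707, 0.708, -0.0, -0.001]
ft_force: [-0.5, -0.4, 1.2]
grip_width: 0.0869
```

Run:
```python
from h import *
c=grab('wrist','w3'); print((-c['R'].T@c['t']).round(3))
plan([.5,.21,.25],90)
cv2.imwrite('pics/w3c.png',cv2.resize(c['img'][40:190,190:340],None,fx=4,fy=4,interpolation=cv2.INTER_CUBIC))
print(pix(c,[.498,.212,.16]))
```

```text
[0.5   0.218 0.484]
t 2.8 pos [0.4991 0.1402 0.342 ] yaw 90.1 zaxis [-1.9e-03  8.0e-04 -1.0e+00] F [-0.09 -0.84  0.24] w 0.0871
d [0.0697 0.0012 0.0921] r [-0.11 -0.05  0.1 ]
[253.98314538 112.94948223]
```

View pics/w3c.png

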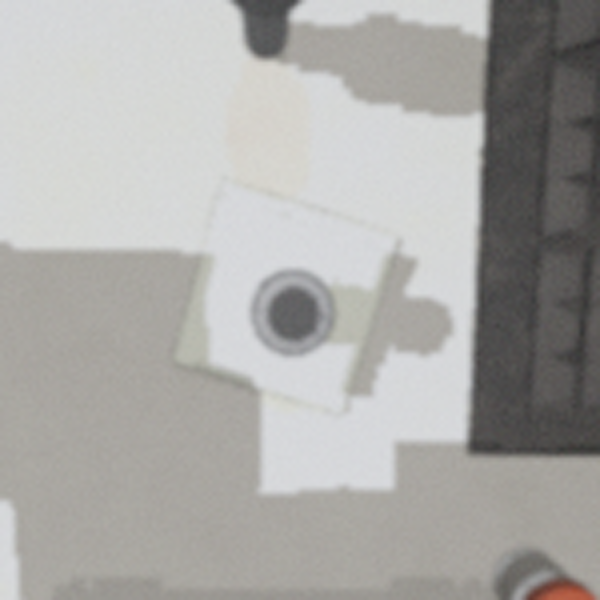

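The probe top in w3 is a circle at crop (292,312), which is pixel (263,118). The stand surrounds it.

Run:
```python
from h import *
c3=load('w3');c2=load('w2')
def circ(c,box):
    x0,y0,x1,y1=box; im=cv2.resize(c['img'][y0:y1,x0:x1],None,fx=4,fy=4,interpolation=cv2.INTER_CUBIC)
    g=cv2.GaussianBlur(cv2.cvtColor(im,cv2.COLOR_BGR2GRAY),(0,0),2); _,t=cv2.threshold(g,95,255,cv2.THRESH_BINARY_INV)
    cs=cv2.findContours(t,cv2.RETR_EXTERNAL,cv2.CHAIN_APPROX_NONE)[0]; 
    for k in sorted(cs,key=cv2.contourArea)[-2:]:
        (u,v),r=cv2.minEnclosingCircle(k); print(u/4+x0-.375,v/4+y0-.375,r/4,cv2.contourArea(k)/16)
circ(c3,(240,95,290,140)); circ(c2,(250,0,285,25))
cv2.imwrite('pics/w2c.png',cv2.resize(c2['img'][0:100,215:315],None,fx=6,fy=6,interpolation=cv2.INTER_CUBIC))
for z in (.155,.1605,.165): print(z,onplane(c3,262.6,117.6,z).round(4),onplane(c2,265.7,15,z).round(4))
print(bydepth(c3,263,118),np.median(c3['depth'][116:121,261:266]))
```

```text
265.875 15.5 7.036758899688721 122.53125
0.155 [0.5072 0.2071 0.155 ] [0.5073 0.2084 0.155 ]
0.1605 [0.5071 0.2073 0.1605] [0.5071 0.2069 0.1605]
0.165 [0.507  0.2075 0.165 ] [0.507  0.2058 0.165 ]
[0.50748899 0.2069093  0.16050247] 0.3137026
```

View pics/w2c.png

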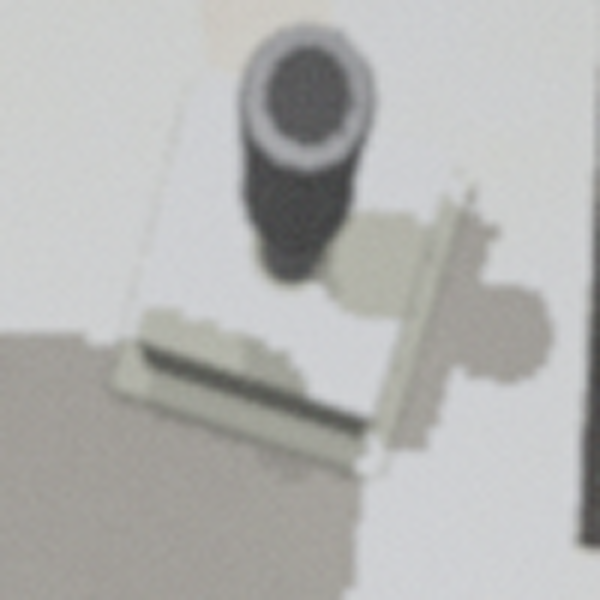

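Both views agree on the probe axis at (0.507, 0.207) with its top at z≈0.160, which matches the text. I'll descend to grip at z=0.127.

Emit:
step_arm(
  targets=[
    {"dx": 0.055,"dy": 0.006,"dz": 0.0,"rx": 0,"ry": 0,"rz": 0},
    {"dx": 0.067,"dy": 0.008,"dz": 0.05,"rx": 0,"ry": 0,"rz": 0},
    {"dx": 0.067,"dy": 0.008,"dz": 0.105,"rx": 0,"ry": 0,"rz": 0},
    {"dx": 0.067,"dy": 0.008,"dz": 0.14,"rx": 0,"ry": 0,"rz": 0},
    {"dx": 0.067,"dy": 0.008,"dz": 0.14,"rx": 0,"ry": 0,"rz": 0},
  ],
)

```text
time: 3.42
position: [0.505, 0.206, 0.1995]
tool_rot: [0.707, 0.707, -0.003, -0.003]
ft_force: [-0.6, -1.0, -0.7]
grip_width: 0.0871
```

Run:
```python
from h import *
plan([.507,.207,.127],90)
c=grab('side','s1');cv2.imwrite('pics/s1c.png',cv2.resize(c['img'][130:300,180:350],None,fx=3.5,fy=3.5))
```

```text
t 3.42 pos [0.505  0.206  0.1995] yaw 90.02 zaxis [-8.8e-03 -7.0e-04 -1.0e+00] F [-0.57 -0.96 -0.67] w 0.0871
d [0.001  0.0027 0.0725] r [-0.5   0.04  0.02]
```

View pics/s1c.png

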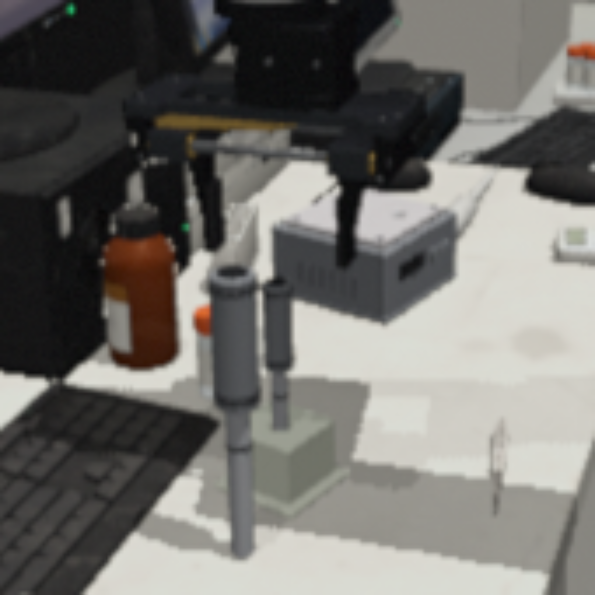

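The fingers straddle the small probe and stay clear of the large one. I'll go down and close.

Emit:
step_arm(
  targets=[
    {"dx": 0.001,"dy": 0.0027,"dz": 0.025,"rx": -0.1,"ry": 0,"rz": 0},
    {"dx": 0.001,"dy": 0.0027,"dz": 0.05,"rx": -0.1,"ry": 0,"rz": 0},
    {"dx": 0.001,"dy": 0.0027,"dz": 0.0725,"rx": -0.1,"ry": 0,"rz": 0},
    {"dx": 0.001,"dy": 0.0027,"dz": 0.0725,"rx": -0.1,"ry": 0,"rz": 0},
    {"dx": 0.001,"dy": 0.0027,"dz": 0.0725,"rx": -0.1,"ry": 0,"rz": 0},
  ],
)

```text
time: 4.1
position: [0.5108, 0.2076, 0.131]
tool_rot: [0.707, 0.707, 0.001, 0.0]
ft_force: [-0.9, -0.7, 0.7]
grip_width: 0.087
```

Run:
```python
from h import *
plan([.507,.207,.127],90)
```

```text
t 4.1 pos [0.5108 0.2076 0.131 ] yaw 90.0 zaxis [ 0.0018  0.001  -1.    ] F [-0.89 -0.68  0.66] w 0.087
d [-0.0006 -0.0038  0.004 ] r [ 0.1  -0.06  0.  ]
```

Emit:
step_arm(
  targets=[
    {"dx": -0.0006,"dy": -0.0038,"dz": 0.004,"rx": 0.1,"ry": 0,"rz": 0},
    {"dx": -0.0006,"dy": -0.0038,"dz": 0.004,"rx": 0.1,"ry": 0,"rz": 0},
    {"dx": -0.0006,"dy": -0.0038,"dz": 0.004,"rx": 0.1,"ry": 0,"rz": 0},
    {"dx": -0.0006,"dy": -0.0038,"dz": 0.004,"rx": 0.1,"ry": 0,"rz": 0},
    {"dx": -0.0006,"dy": -0.0038,"dz": 0.004,"rx": 0.1,"ry": 0,"rz": 0},
  ],
  gripper=0.15,
  force=40,
)

```text
time: 4.72
position: [0.507, 0.207, 0.127]
tool_rot: [0.707, 0.707, 0.0, -0.0]
ft_force: [-0.8, 0.1, -0.0]
grip_width: 0.0451
```

Run:
```python
from h import *
plan([.507,.207,.127],90)
```

```text
t 4.72 pos [0.507 0.207 0.127] yaw 90.01 zaxis [-1.e-04  1.e-03 -1.e+00] F [-0.8   0.05 -0.03] w 0.0451
d [ 0. -0. -0.] r [-0.   -0.06  0.01]
```

Emit:
step_arm(
  targets=[
    {"dx": 0,"dy": 0,"dz": 0,"rx": 0,"ry": 0,"rz": 0},
    {"dx": 0,"dy": 0,"dz": 0,"rx": 0,"ry": 0,"rz": 0},
    {"dx": 0,"dy": 0,"dz": 0,"rx": 0,"ry": 0,"rz": 0},
    {"dx": 0,"dy": 0,"dz": 0,"rx": 0,"ry": 0,"rz": 0},
    {"dx": 0,"dy": 0,"dz": 0,"rx": 0,"ry": 0,"rz": 0},
  ],
  gripper=0.1,
  force=40,
)

```text
time: 5.35
position: [0.507, 0.207, 0.127]
tool_rot: [0.707, 0.707, 0.0, -0.0]
ft_force: [0.1, -0.1, 0.2]
grip_width: 0.0212
```

Grip width is 21 mm, so the handle is held. I'll lift straight up.

Emit:
step_arm(
  targets=[
    {"dx": 0,"dy": 0,"dz": -0.02,"rx": 0,"ry": 0,"rz": 0},
    {"dx": 0,"dy": 0,"dz": -0.06,"rx": 0,"ry": 0,"rz": 0},
    {"dx": 0,"dy": 0,"dz": -0.1,"rx": 0,"ry": 0,"rz": 0},
    {"dx": 0,"dy": 0,"dz": -0.14,"rx": 0,"ry": 0,"rz": 0},
    {"dx": 0,"dy": 0,"dz": -0.14,"rx": 0,"ry": 0,"rz": 0},
  ],
)

```text
time: 5.98
position: [0.509, 0.2073, 0.2703]
tool_rot: [0.707, 0.707, 0.004, 0.002]
ft_force: [0.3, -0.2, -0.4]
grip_width: 0.0213
```

Run:
```python
from h import *
plan([.55,-.02,.267],90)
c=grab('side','s2');cv2.imwrite('pics/s2c.png',cv2.resize(c['img'][60:290,170:350],None,fx=2.6,fy=2.6))
c=grab('wrist','w4')
```

```text
t 5.97 pos [0.509  0.2073 0.2703] yaw 90.01 zaxis [ 0.0076  0.0025 -1.    ] F [ 0.3  -0.19 -0.39] w 0.0213
d [-0.2273  0.041   0.003 ] r [ 0.44 -0.14  0.01]
```

View pics/s2c.png

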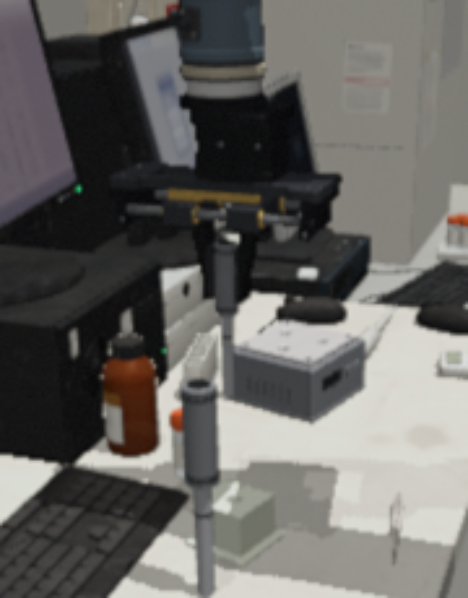

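View pics/w4.png

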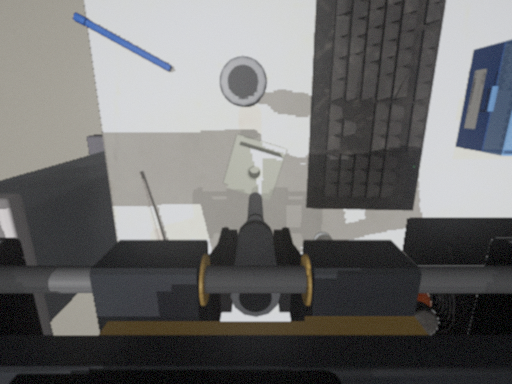

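The probe is held and drawn clear of the stand. In the wrist view its tip is at about (254,197). I'll estimate the tip offset from the tool axis.

Run:
```python
from h import *
c=load('w4');o=telemetry.get_obs();R=Ro.from_quat(o['tool_rot']).as_matrix();p=np.array(o['position'])
for d in (-.033,.055,.08,.115): print(d,pix(c,p+R@[0,0,d]).round(1))
print(pix(c,p+R@[.0,.001,.115])-pix(c,p+R@[0,0,.115]),pix(c,p+R@[.001,.0,.115])-pix(c,p+R@[0,0,.115]))
cv2.imwrite('pics/w4c.png',cv2.resize(c['img'][130:250,190:320],None,fx=5,fy=5,interpolation=cv2.INTER_CUBIC))
```

```text
-0.033 [251.3 295.8]
0.055 [252.5 221.1]
0.08 [252.6 209.6]
0.115 [252.8 196.9]
[ 1.10312119e+00 -4.25110153e-04] [-0.00193455 -1.05756153]
```

View pics/w4c.png

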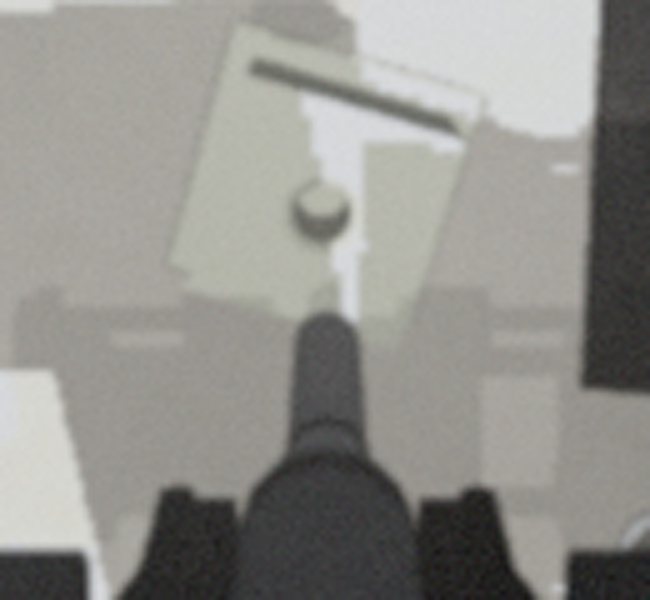

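The handle and shaft are both shifted by the same ~2.5 px. So the probe is upright in the jaws and this is camera bias. I'll align the tip to the well within the same wrist image. Traversing now.

Emit:
step_arm(
  targets=[
    {"dx": -0.04,"dy": 0.007,"dz": 0,"rx": 0,"ry": 0,"rz": 0},
    {"dx": -0.09,"dy": 0.015,"dz": 0,"rx": 0,"ry": 0,"rz": 0},
    {"dx": -0.14,"dy": 0.023,"dz": 0,"rx": 0,"ry": 0,"rz": 0},
    {"dx": -0.19,"dy": 0.031,"dz": 0,"rx": 0,"ry": 0,"rz": 0},
    {"dx": -0.24,"dy": 0.039,"dz": 0,"rx": 0,"ry": 0,"rz": 0},
  ],
)

```text
time: 6.7
position: [0.5443, -0.0346, 0.2642]
tool_rot: [0.707, 0.707, -0.001, -0.003]
ft_force: [-0.1, 1.0, -1.3]
grip_width: 0.0213
```

Run:
```python
from h import *
plan([.565,-.148,.215],90)
```

```text
t 6.7 pos [ 0.5443 -0.0346  0.2642] yaw 90.0 zaxis [-0.0051  0.0022 -1.    ] F [-0.12  1.04 -1.34] w 0.0213
d [-0.1135  0.021   0.0488] r [-0.29 -0.13 -0.  ]
```

Emit:
step_arm(
  targets=[
    {"dx": -0.04,"dy": 0.007,"dz": 0.0,"rx": -0.3,"ry": -0.1,"rz": 0},
    {"dx": -0.08,"dy": 0.014,"dz": 0.01,"rx": -0.3,"ry": -0.1,"rz": 0},
    {"dx": -0.113,"dy": 0.021,"dz": 0.03,"rx": -0.3,"ry": -0.1,"rz": 0},
    {"dx": -0.113,"dy": 0.021,"dz": 0.049,"rx": -0.3,"ry": -0.1,"rz": 0},
    {"dx": -0.113,"dy": 0.021,"dz": 0.049,"rx": -0.3,"ry": -0.1,"rz": 0},
  ],
)

```text
time: 7.32
position: [0.5626, -0.1468, 0.2112]
tool_rot: [0.707, 0.707, -0.001, -0.004]
ft_force: [-0.6, -0.5, -0.6]
grip_width: 0.0213
```

Emit:
step_arm(
  targets=[
    {"dx": 0,"dy": 0,"dz": 0,"rx": 0,"ry": 0,"rz": 0},
    {"dx": 0,"dy": 0,"dz": 0,"rx": 0,"ry": 0,"rz": 0},
    {"dx": 0,"dy": 0,"dz": 0,"rx": 0,"ry": 0,"rz": 0},
    {"dx": 0,"dy": 0,"dz": 0,"rx": 0,"ry": 0,"rz": 0},
    {"dx": 0,"dy": 0,"dz": 0,"rx": 0,"ry": 0,"rz": 0},
  ],
)

```text
time: 7.95
position: [0.5627, -0.1468, 0.2115]
tool_rot: [0.707, 0.707, -0.001, -0.004]
ft_force: [0.1, 0.3, -0.9]
grip_width: 0.0211
```

Run:
```python
from h import *
c=grab('wrist','w5')
plan([.565,-.148,.215],90)
o=telemetry.get_obs();R=Ro.from_quat(o['tool_rot']).as_matrix();p=np.array(o['position'])
for d in (-.033,.055,.08,.115): print(d,pix(c,p+R@[0,0,d]).round(1))
cv2.imwrite('pics/w5c.png',cv2.resize(c['img'][120:240,190:320],None,fx=5,fy=5,interpolation=cv2.INTER_CUBIC))
```

```text
t 8.0 pos [ 0.5626 -0.1468  0.2114] yaw 89.95 zaxis [-0.0073  0.004  -1.    ] F [-0.11  0.08 -0.68] w 0.0213
d [-0.0012  0.0023 -0.0036] r [-0.42 -0.23 -0.05]
-0.033 [253.3 297.5]
0.055 [254.1 221.5]
0.08 [254.2 209.9]
0.115 [254.4 197.1]
```

View pics/w5c.png

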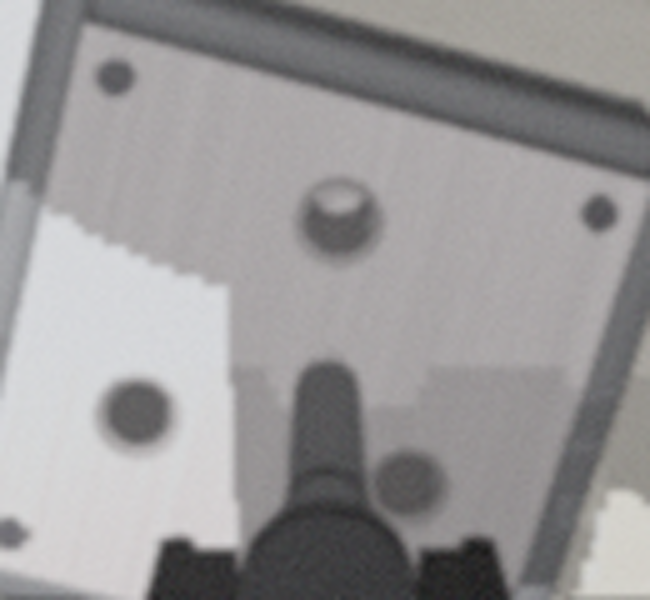

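View pics/w5.png

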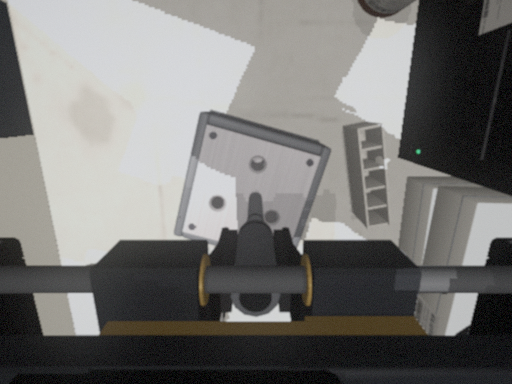

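The view shows well 1 at (257.4,163.4), well 2 at (217.0,202.3) and well 3 at (271.6,216.6). The tip end is at (255,191.6), so the tip centre is at about (255,197).

Run:
```python
from h import *
c=load('w5');c1=load('w1')
W5=[(257.4,163.4),(217.0,202.3),(271.6,216.6)];W1=[(279.6,109.8),(249.9,138.5),(288.4,150.1)]
X=np.array([onplane(c,*p,.075) for p in W5]);print(X.round(4))
print(np.array([onplane(c1,*p,.075) for p in W1]).round(4))
for a,b in zip(W5,W1):
    P,e=tri(c,a,c1,b);print('tri',P.round(4),e.round(4))
m=X.mean(0);print('ctr',m,[np.linalg.norm(x-m).round(4) for x in X],[np.linalg.norm(X[i]-X[i-1]).round(4) for i in range(3)])
ang=[np.degrees(np.arctan2(*(x-m)[[1,0]])).round(1) for x in X];print(ang)
print('tip',onplane(c,255,197.1,.0964).round(4),telemetry.get_obs()['position'])
yaw=np.mean(np.unwrap(np.radians(ang))-np.radians([90,210,330]));print(np.degrees(yaw))
F=np.array([m+.032*np.array([np.cos(a+yaw),np.sin(a+yaw),0]) for a in np.radians([90,210,330])]);print('fit',F.round(4))
t=onplane(c,255,197.1,.0964);print('delta tip->wells',(F-t).round(4))
```

```text
[[ 0.5645 -0.1195  0.075 ]
 [ 0.5248 -0.1582  0.075 ]
 [ 0.5787 -0.173   0.075 ]]
[[ 0.5637 -0.1204  0.075 ]
 [ 0.5246 -0.158   0.075 ]
 [ 0.5773 -0.1733  0.075 ]]
tri [ 0.5643 -0.1205  0.0691] 0.0003
tri [ 0.5248 -0.158   0.0753] 0.0003
tri [ 0.5782 -0.1738  0.0723] 0.0013
ctr [ 0.5560003  -0.15023498  0.075     ] [np.float64(0.0319), np.float64(0.0322), np.float64(0.0321)] [np.float64(0.0553), np.float64(0.0554), np.float64(0.0559)]
[np.float64(74.6), np.float64(-165.7), np.float64(-45.1)]
tip [ 0.5624 -0.1464  0.0964] [ 0.56263263 -0.14682985  0.21140731]
-15.399999999999999
fit [[ 0.5645 -0.1194  0.075 ]
 [ 0.525  -0.1583  0.075 ]
 [ 0.5785 -0.173   0.075 ]]
delta tip->wells [[ 0.0021  0.027  -0.0214]
 [-0.0373 -0.0119 -0.0214]
 [ 0.0161 -0.0266 -0.0214]]
```

The triangle checks out: radius 32 mm, sides 55.4 mm. I'll move the tip over well 1 and level it.

Emit:
step_arm(
  targets=[
    {"dx": 0.014,"dy": 0.001,"dz": 0.0,"rx": -0.4,"ry": -0.2,"rz": 0},
    {"dx": 0.0274,"dy": 0.0014,"dz": 0.005,"rx": -0.4,"ry": -0.2,"rz": 0},
    {"dx": 0.0274,"dy": 0.0014,"dz": 0.0114,"rx": -0.4,"ry": -0.2,"rz": 0},
    {"dx": 0.0274,"dy": 0.0014,"dz": 0.0114,"rx": -0.4,"ry": -0.2,"rz": 0},
    {"dx": 0.0274,"dy": 0.0014,"dz": 0.0114,"rx": -0.4,"ry": -0.2,"rz": 0},
  ],
)

```text
time: 8.62
position: [0.5641, -0.1196, 0.2]
tool_rot: [0.707, 0.707, 0.0, -0.0]
ft_force: [0.9, -0.7, -0.8]
grip_width: 0.021
```

Run:
```python
from h import *
plan([.564,-.1194,.190],90)
c=grab('wrist','w6')
plan([.564,-.1194,.190],90)
cv2.imwrite('pics/w6c.png',cv2.resize(c['img'][140:240,200:310],None,fx=5.5,fy=5.5,interpolation=cv2.INTER_CUBIC))
```

```text
t 8.62 pos [ 0.5641 -0.1196  0.2   ] yaw 89.94 zaxis [-2.e-04  4.e-04 -1.e+00] F [ 0.91 -0.72 -0.83] w 0.021
d [ 0.0002 -0.0001  0.01  ] r [-0.01 -0.02 -0.06]
t 8.68 pos [ 0.5641 -0.1197  0.2001] yaw 89.93 zaxis [-1.e-04  4.e-04 -1.e+00] F [-0.13  0.72 -0.79] w 0.0211
d [ 0.0003 -0.0001  0.0101] r [-0.   -0.02 -0.07]
```

View pics/w6c.png

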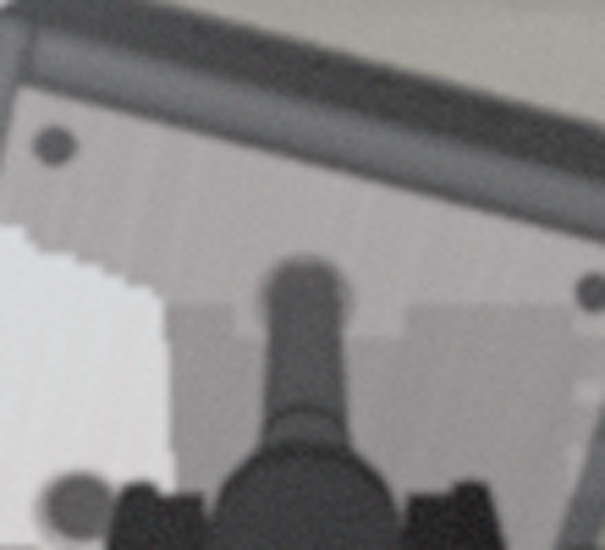

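The tip looks concentric with the well 1 rim. I'll insert it in small steps, watching the force.

Emit:
step_arm(
  targets=[
    {"dx": 0.0002,"dy": 0,"dz": 0.004,"rx": 0,"ry": 0,"rz": 0},
    {"dx": 0.0002,"dy": 0,"dz": 0.008,"rx": 0,"ry": 0,"rz": 0},
    {"dx": 0.0002,"dy": 0,"dz": 0.011,"rx": 0,"ry": 0,"rz": 0},
    {"dx": 0.0002,"dy": 0,"dz": 0.014,"rx": 0,"ry": 0,"rz": 0},
    {"dx": 0.0002,"dy": 0,"dz": 0.017,"rx": 0,"ry": 0,"rz": 0},
  ],
)

```text
time: 9.3
position: [0.5642, -0.1195, 0.1829]
tool_rot: [0.708, 0.707, 0.0, -0.0]
ft_force: [-0.1, 0.5, -0.8]
grip_width: 0.0215
```

Run:
```python
from h import *
plan([.564,-.1194,.165],90)
```

```text
t 9.3 pos [ 0.5642 -0.1195  0.1829] yaw 89.93 zaxis [-1.e-04  4.e-04 -1.e+00] F [-0.1   0.51 -0.84] w 0.0215
d [ 0.0001 -0.0001  0.0179] r [-0.   -0.02 -0.07]
```

Emit:
step_arm(
  targets=[
    {"dx": 0.0,"dy": 0,"dz": 0.003,"rx": 0,"ry": 0,"rz": 0},
    {"dx": 0.0,"dy": 0,"dz": 0.006,"rx": 0,"ry": 0,"rz": 0},
    {"dx": 0.0,"dy": 0,"dz": 0.01,"rx": 0,"ry": 0,"rz": 0},
    {"dx": 0.0,"dy": 0,"dz": 0.014,"rx": 0,"ry": 0,"rz": 0},
    {"dx": 0.0,"dy": 0,"dz": 0.018,"rx": 0,"ry": 0,"rz": 0},
  ],
  force=50,
)

```text
time: 9.93
position: [0.5643, -0.1195, 0.165]
tool_rot: [0.708, 0.707, 0.0, 0.0]
ft_force: [-0.6, 1.4, 5.2]
grip_width: 0.0215
```

Run:
```python
from h import *
plan([.564,-.1194,.165],90)
```

```text
t 9.93 pos [ 0.5643 -0.1195  0.165 ] yaw 89.93 zaxis [ 5.e-04  3.e-04 -1.e+00] F [-0.58  1.41  5.2 ] w 0.0215
d [ 0.0001 -0.0003  0.    ] r [ 0.03 -0.01 -0.07]
```

Through the clips, with about 6 N drag. Continuing to just above the blocked depth.

Emit:
step_arm(
  targets=[
    {"dx": 0.0,"dy": 0,"dz": 0.005,"rx": 0,"ry": 0,"rz": 0},
    {"dx": 0.0,"dy": 0,"dz": 0.01,"rx": 0,"ry": 0,"rz": 0},
    {"dx": 0.0,"dy": 0,"dz": 0.015,"rx": 0,"ry": 0,"rz": 0},
    {"dx": 0.0,"dy": 0,"dz": 0.019,"rx": 0,"ry": 0,"rz": 0},
    {"dx": 0.0,"dy": 0,"dz": 0.021,"rx": 0,"ry": 0,"rz": 0},
  ],
)

```text
time: 10.55
position: [0.5643, -0.1195, 0.1435]
tool_rot: [0.708, 0.707, 0.0, -0.0]
ft_force: [-0.5, -0.6, 2.9]
grip_width: 0.0214
```

Emit:
step_arm(
  targets=[
    {"dx": 0.0,"dy": 0,"dz": 0.001,"rx": 0,"ry": 0,"rz": 0},
    {"dx": 0.0,"dy": 0,"dz": 0.002,"rx": 0,"ry": 0,"rz": 0},
    {"dx": 0.0,"dy": 0,"dz": 0.003,"rx": 0,"ry": 0,"rz": 0},
    {"dx": 0.0,"dy": 0,"dz": 0.0035,"rx": 0,"ry": 0,"rz": 0},
    {"dx": 0.0,"dy": 0,"dz": 0.0035,"rx": 0,"ry": 0,"rz": 0},
  ],
)

```text
time: 11.18
position: [0.5642, -0.1195, 0.1398]
tool_rot: [0.708, 0.707, 0.0, -0.0]
ft_force: [-0.4, -0.1, -0.2]
grip_width: 0.0211
```

Emit:
step_arm(
  targets=[
    {"dx": 0.0,"dy": 0,"dz": 0.0005,"rx": 0,"ry": 0,"rz": 0},
    {"dx": 0.0,"dy": 0,"dz": 0.001,"rx": 0,"ry": 0,"rz": 0},
    {"dx": 0.0,"dy": 0,"dz": 0.0015,"rx": 0,"ry": 0,"rz": 0},
    {"dx": 0.0,"dy": 0,"dz": 0.002,"rx": 0,"ry": 0,"rz": 0},
    {"dx": 0.0,"dy": 0,"dz": 0.0025,"rx": 0,"ry": 0,"rz": 0},
  ],
)

```text
time: 11.8
position: [0.5643, -0.1195, 0.1373]
tool_rot: [0.708, 0.707, 0.0, -0.0]
ft_force: [-0.5, 0.5, 1.2]
grip_width: 0.021
```

Emit:
step_arm(
  targets=[
    {"dx": 0.0,"dy": 0,"dz": 0.0006,"rx": 0,"ry": 0,"rz": 0},
    {"dx": 0.0,"dy": 0,"dz": 0.0012,"rx": 0,"ry": 0,"rz": 0},
    {"dx": 0.0,"dy": 0,"dz": 0.0018,"rx": 0,"ry": 0,"rz": 0},
    {"dx": 0.0,"dy": 0,"dz": 0.0024,"rx": 0,"ry": 0,"rz": 0},
    {"dx": 0.0,"dy": 0,"dz": 0.003,"rx": 0,"ry": 0,"rz": 0},
  ],
)

```text
time: 12.42
position: [0.5643, -0.1195, 0.1344]
tool_rot: [0.708, 0.707, 0.0, -0.0]
ft_force: [-1.2, 1.1, 3.2]
grip_width: 0.0214
```

Emit:
step_arm(
  targets=[
    {"dx": 0.0,"dy": 0,"dz": 0.0005,"rx": 0,"ry": 0,"rz": 0},
    {"dx": 0.0,"dy": 0,"dz": 0.001,"rx": 0,"ry": 0,"rz": 0},
    {"dx": 0.0,"dy": 0,"dz": 0.0015,"rx": 0,"ry": 0,"rz": 0},
    {"dx": 0.0,"dy": 0,"dz": 0.002,"rx": 0,"ry": 0,"rz": 0},
    {"dx": 0.0,"dy": 0,"dz": 0.0025,"rx": 0,"ry": 0,"rz": 0},
  ],
)

```text
time: 13.05
position: [0.5643, -0.1195, 0.1318]
tool_rot: [0.708, 0.707, 0.0, -0.0]
ft_force: [-0.5, 0.1, 0.5]
grip_width: 0.0211
```

Run:
```python
from h import *
plan([.564,-.1194,.130],90)
c=grab('side','s3');cv2.imwrite('pics/s3c.png',cv2.resize(c['img'][150:240,240:340],None,fx=6,fy=6,interpolation=cv2.INTER_CUBIC))
print(pix(c,[.5645,-.1194,.075]),pix(c,[.5645,-.1194,.085]))
c=grab('scene','sc3');cv2.imwrite('pics/sc3c.png',cv2.resize(c['img'][140:230,240:340],None,fx=6,fy=6,interpolation=cv2.INTER_CUBIC))
print(pix(c,[.5645,-.1194,.075]),pix(c,[.5645,-.1194,.085]))
```

```text
t 13.05 pos [ 0.5643 -0.1195  0.1318] yaw 89.93 zaxis [ 2.e-04  4.e-04 -1.e+00] F [-0.5   0.13  0.51] w 0.0211
d [ 0.0001 -0.0003  0.0018] r [ 0.01 -0.02 -0.07]
[278.86095049 192.51634441] [278.84370098 189.65447606]
[278.12592152 188.68686959] [278.17195575 185.57132712]
```

View pics/s3c.png

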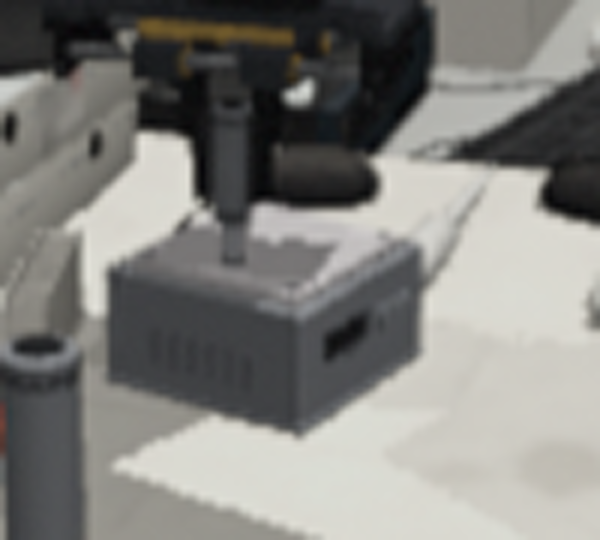

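View pics/sc3c.png

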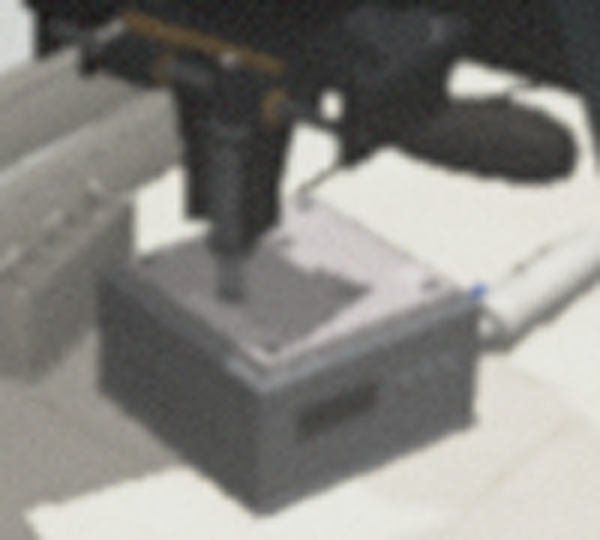

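The shaft shows about 24 mm below the handle in the side view, so the ring is within ~2 mm of the face. Well 1 is clear. I'll press the last bit with small steps.

Emit:
step_arm(
  targets=[
    {"dx": 0.0,"dy": 0,"dz": 0.0003,"rx": 0,"ry": 0,"rz": 0},
    {"dx": 0.0,"dy": 0,"dz": 0.0006,"rx": 0,"ry": 0,"rz": 0},
    {"dx": 0.0,"dy": 0,"dz": 0.0009,"rx": 0,"ry": 0,"rz": 0},
    {"dx": 0.0,"dy": 0,"dz": 0.0012,"rx": 0,"ry": 0,"rz": 0},
    {"dx": 0.0,"dy": 0,"dz": 0.0015,"rx": 0,"ry": 0,"rz": 0},
  ],
)

```text
time: 13.78
position: [0.5642, -0.1195, 0.1301]
tool_rot: [0.708, 0.707, 0.0, -0.0]
ft_force: [-0.5, -0.1, 0.8]
grip_width: 0.0215
```

Emit:
step_arm(
  targets=[
    {"dx": 0.0,"dy": 0,"dz": 0.0002,"rx": 0,"ry": 0,"rz": 0},
    {"dx": 0.0,"dy": 0,"dz": 0.0004,"rx": 0,"ry": 0,"rz": 0},
    {"dx": 0.0,"dy": 0,"dz": 0.0006,"rx": 0,"ry": 0,"rz": 0},
    {"dx": 0.0,"dy": 0,"dz": 0.0008,"rx": 0,"ry": 0,"rz": 0},
    {"dx": 0.0,"dy": 0,"dz": 0.001,"rx": 0,"ry": 0,"rz": 0},
  ],
)

```text
time: 14.4
position: [0.5643, -0.1195, 0.1298]
tool_rot: [0.708, 0.707, 0.0, 0.0]
ft_force: [-0.8, 1.6, 7.3]
grip_width: 0.0212
```

Contact. I'll press a bit more, up to about 15 N.

Emit:
step_arm(
  targets=[
    {"dx": 0.0,"dy": 0,"dz": 0.0007,"rx": 0,"ry": 0,"rz": 0},
    {"dx": 0.0,"dy": 0,"dz": 0.0009,"rx": 0,"ry": 0,"rz": 0},
    {"dx": 0.0,"dy": 0,"dz": 0.0011,"rx": 0,"ry": 0,"rz": 0},
    {"dx": 0.0,"dy": 0,"dz": 0.0012,"rx": 0,"ry": 0,"rz": 0},
    {"dx": 0.0,"dy": 0,"dz": 0.0012,"rx": 0,"ry": 0,"rz": 0},
  ],
)

```text
time: 15.02
position: [0.5643, -0.1195, 0.1298]
tool_rot: [0.707, 0.707, 0.0, 0.0]
ft_force: [-2.1, 1.2, 8.6]
grip_width: 0.0213
```

Emit:
step_arm(
  targets=[
    {"dx": 0.0,"dy": 0,"dz": 0.001,"rx": 0,"ry": 0,"rz": 0},
    {"dx": 0.0,"dy": 0,"dz": 0.0014,"rx": 0,"ry": 0,"rz": 0},
    {"dx": 0.0,"dy": 0,"dz": 0.0018,"rx": 0,"ry": 0,"rz": 0},
    {"dx": 0.0,"dy": 0,"dz": 0.002,"rx": 0,"ry": 0,"rz": 0},
    {"dx": 0.0,"dy": 0,"dz": 0.002,"rx": 0,"ry": 0,"rz": 0},
  ],
)

```text
time: 15.65
position: [0.5644, -0.1195, 0.1297]
tool_rot: [0.707, 0.707, 0.0, 0.001]
ft_force: [-3.6, 2.4, 13.9]
grip_width: 0.021
```

Run:
```python
from h import *
plan([.564,-.1194,.130],90)
```

```text
t 15.65 pos [ 0.5644 -0.1195  0.1297] yaw 89.95 zaxis [ 1.4e-03 -4.0e-04 -1.0e+00] F [-3.56  2.38 13.86] w 0.021
d [ 0.0001 -0.0004 -0.0003] r [ 0.08  0.02 -0.05]
```

A firm stop at TCP z=0.1297 with about 14 N, of which at most 6 N is clip drag. I'll relax and release.

Emit:
step_arm(
  targets=[
    {"dx": 0.0,"dy": 0,"dz": 0.0003,"rx": 0,"ry": 0,"rz": 0},
    {"dx": 0.0,"dy": 0,"dz": 0,"rx": 0,"ry": 0,"rz": 0},
    {"dx": 0.0,"dy": 0,"dz": 0,"rx": 0,"ry": 0,"rz": 0},
    {"dx": 0.0,"dy": 0,"dz": 0,"rx": 0,"ry": 0,"rz": 0},
    {"dx": 0.0,"dy": 0,"dz": 0,"rx": 0,"ry": 0,"rz": 0},
  ],
)

```text
time: 16.27
position: [0.5643, -0.1195, 0.1298]
tool_rot: [0.707, 0.707, 0.0, 0.0]
ft_force: [-1.5, 0.2, 6.5]
grip_width: 0.0213
```

Emit:
step_arm(
  targets=[
    {"dx": 0.0,"dy": 0,"dz": 0,"rx": 0,"ry": 0,"rz": 0},
    {"dx": 0.0,"dy": 0,"dz": 0,"rx": 0,"ry": 0,"rz": 0},
    {"dx": 0.0,"dy": 0,"dz": 0,"rx": 0,"ry": 0,"rz": 0},
    {"dx": 0.0,"dy": 0,"dz": 0,"rx": 0,"ry": 0,"rz": 0},
    {"dx": 0.0,"dy": 0,"dz": 0,"rx": 0,"ry": 0,"rz": 0},
  ],
  gripper=0.8,
)

```text
time: 16.9
position: [0.5643, -0.1195, 0.1297]
tool_rot: [0.707, 0.707, 0.0, 0.0]
ft_force: [0.1, 0.1, 0.5]
grip_width: 0.0632
```

Emit:
step_arm(
  targets=[
    {"dx": 0.0,"dy": 0,"dz": 0,"rx": 0,"ry": 0,"rz": 0},
    {"dx": 0.0,"dy": 0,"dz": 0,"rx": 0,"ry": 0,"rz": 0},
    {"dx": 0.0,"dy": 0,"dz": 0,"rx": 0,"ry": 0,"rz": 0},
    {"dx": 0.0,"dy": 0,"dz": 0,"rx": 0,"ry": 0,"rz": 0},
    {"dx": 0.0,"dy": 0,"dz": 0,"rx": 0,"ry": 0,"rz": 0},
  ],
)

```text
time: 17.52
position: [0.5643, -0.1195, 0.1297]
tool_rot: [0.707, 0.707, 0.0, 0.0]
ft_force: [-0.0, 0.3, 0.0]
grip_width: 0.0697
```

Open. Now straight up, then back for a look.

Emit:
step_arm(
  targets=[
    {"dx": 0.0,"dy": 0,"dz": -0.02,"rx": 0,"ry": 0,"rz": 0},
    {"dx": 0.0,"dy": 0,"dz": -0.06,"rx": 0,"ry": 0,"rz": 0},
    {"dx": 0.0,"dy": 0,"dz": -0.11,"rx": 0,"ry": 0,"rz": 0},
    {"dx": 0.0,"dy": 0,"dz": -0.16,"rx": 0,"ry": 0,"rz": 0},
    {"dx": 0.0,"dy": 0,"dz": -0.19,"rx": 0,"ry": 0,"rz": 0},
  ],
)

```text
time: 18.15
position: [0.5648, -0.1197, 0.3228]
tool_rot: [0.707, 0.707, 0.001, 0.002]
ft_force: [-0.2, -0.2, -0.5]
grip_width: 0.0695
```

Emit:
step_arm(
  targets=[
    {"dx": -0.03,"dy": 0,"dz": -0.02,"rx": 0,"ry": 0,"rz": 0},
    {"dx": -0.07,"dy": 0,"dz": -0.02,"rx": 0,"ry": 0,"rz": 0},
    {"dx": -0.1,"dy": 0,"dz": -0.02,"rx": 0,"ry": 0,"rz": 0},
    {"dx": -0.1,"dy": 0,"dz": -0.02,"rx": 0,"ry": 0,"rz": 0},
    {"dx": -0.1,"dy": 0,"dz": -0.02,"rx": 0,"ry": 0,"rz": 0},
  ],
)

```text
time: 18.77
position: [0.5643, -0.2189, 0.3426]
tool_rot: [0.707, 0.707, 0.001, 0.002]
ft_force: [0.0, -1.0, 0.8]
grip_width: 0.0694
```

Run:
```python
from h import *
c=grab('wrist','w7');cv2.imwrite('pics/w7c.png',cv2.resize(c['img'][40:180,200:340],None,fx=4.2,fy=4.2,interpolation=cv2.INTER_CUBIC))
for z in (.075,.097,.1635): print(z,pix(c,[.5645,-.1194,z]).round(1))
s=grab('side','s4');cv2.imwrite('pics/s4c.png',cv2.resize(s['img'][140:240,230:340],None,fx=6,fy=6,interpolation=cv2.INTER_CUBIC))
for z in (.075,.097,.1635): print(z,((pix(s,[.5645,-.1194,z])-[230,140])*6).round(0))
a=grab('scene','sc4');cv2.imwrite('pics/sc4c.png',cv2.resize(a['img'][130:230,235:345],None,fx=6,fy=6,interpolation=cv2.INTER_CUBIC))
for z in (.075,.097,.1635): print(z,((pix(a,[.5645,-.1194,z])-[235,130])*6).round(0))
```

```text
0.075 [254.   89.5]
0.097 [254.   88.5]
0.1635 [254.   84.6]
0.075 [293. 315.]
0.097 [293. 277.]
0.1635 [292. 160.]
0.075 [259. 352.]
0.097 [259. 311.]
0.1635 [261. 180.]
```

View pics/w7c.png

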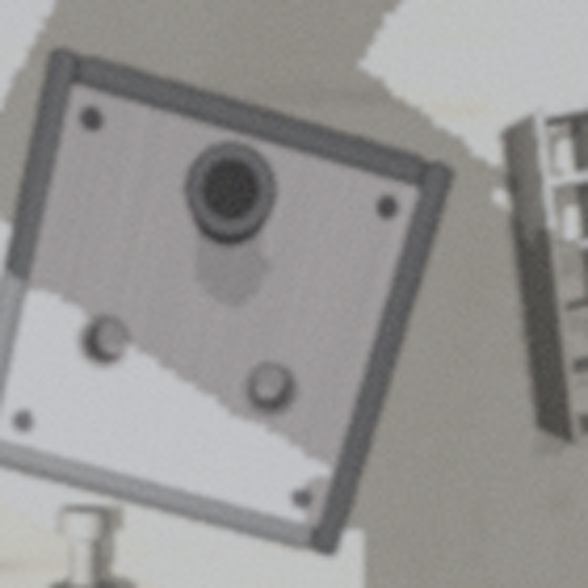

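View pics/s4c.png

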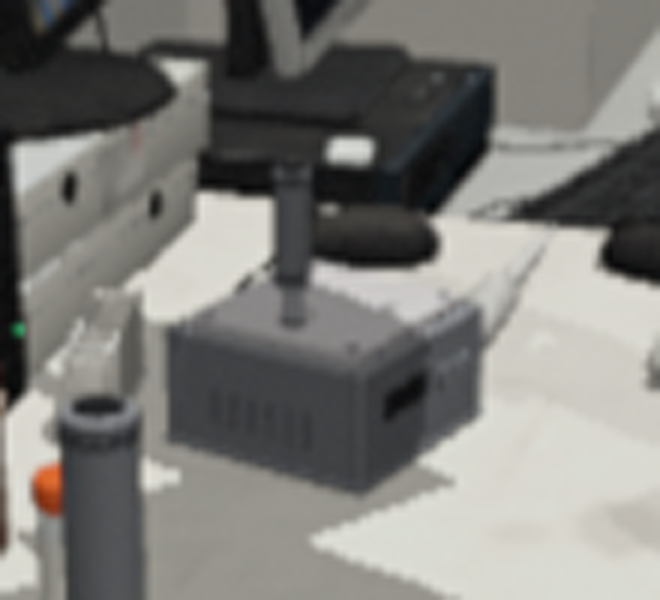

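View pics/sc4c.png

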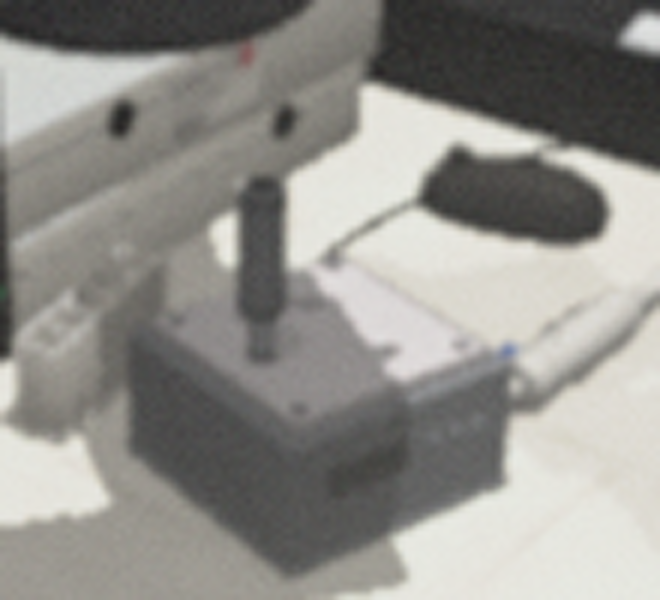

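All three views show the probe upright in well 1, with its top and handle bottom where they should be for the ring at the face. One depth check on the top, then hand in.

Run:
```python
from h import *
c=load('w7')
P=np.array([bydepth(c,255+i,85+j) for i in range(-7,8) for j in range(-7,8)]);print('top z',np.percentile(P[:,2],[50,80,95]).round(4))
F=np.array([bydepth(c,u,v) for u,v in[(230,85),(275,100),(250,120)]]);print('face z',F[:,2].round(4))
o=telemetry.get_obs();print(o['time'],np.round(o['ft_force'],1))
robot.hand_in()
```

```text
top z [0.1628 0.1635 0.1646]
face z [0.0744 0.0743 0.0752]
18.925 [-0.8 -0.3  0. ]
the job is handed in; nothing more can be done
```

I took the smaller probe from the white stand and pushed it straight down into well 1. That well turned out to be clear, so no second try was needed. I handed the job in at 18.9 s.

- **Pressing:** the probe bottomed at a tool height of 0.130 m, the height for a clear well. The wrist force then reached about 14 N. At most 6 N of that can be clip drag, so it pressed the block with roughly 8 N or more, and well under 35 N. I then opened the jaws and withdrew straight up.
- **Last checks:** the probe's top is at 0.1635 m and the face at about 0.075 m. With the tip therefore at 0.015 m, the ring is at the face. The side view shows about 21.5 mm of shaft below the handle, against 22 mm expected. The ring itself was too small to see clearly, so its height is worked out from these. The probe looks upright in well 1 in all three views, with the gripper clear of it.
- **Other things on the bench:** I touched none of them that I know of. I did not measure their final positions.
- **Readings that disagreed:** one wrist picture taken while the arm was still moving put the probe about 2.5 mm off; a still one agreed within about 0.6 mm. Triangulating well 1 gave a height of 0.069 m instead of 0.075 m, so I used 0.075 m, which the depth readings support. No other check failed.

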